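Clip a contactor onto the DIN rail of a sloped test console

ROBOT

A 6-joint arm with a two-finger parallel gripper is mounted at the origin on a cart in front of the work surface, level with it; the furniture and walls round the work are solid. World frame = base frame: x ahead of the robot, y to its left, z up, the work surface at z = 0. Lengths are in mm, angles in degrees, forces in N, time in s.
With the tool pointing down it reaches from about 300 to 850 mm from the base axis. Payload 4.2 kg.
Tool frame: the origin (TCP) lies at the very end of the fingers, on their centre line; the grasp point (between the pads) lies 19 mm behind it; z points along the fingers, y is the line along which they close (so a half turn about z gives the same grasp; the last joint's range is limited). The gripper opens to 91 mm and grips with 3 to 60 N. Pads are 32 mm wide; open, the fingers measure 118 mm over their backs; the gripper's body (76 mm by 178 mm) begins 60 mm behind the grasp point.
Start: joints at [71.677, 18.312, 89.639, -0, 72.044, -1.146], TCP at [169.816, 549.368, 213.976] pointing down, gripper open.
Joint ranges: [-177.97, 177.97], [-48.28, 115.42], [12.27, 149.76], [-77.06, 257.06], [2.81, 150.46], [-146.56, 146.56]. Speed limits (degrees/s): [147.25, 147.25, 180, 180, 180, 180].

INTERFACE

Orientations are given as [roll, pitch, yaw] about the fixed x, y, z axes, in that order (R = Rz(yaw) Ry(pitch) Rx(roll)).
In Python, from workcell import env, eyes gives the robot as it stands.
- The arm moves only by the tool send_rows, never from a script. Its argument "targets" is text: rows parted by semicolons, each of 7 numbers parted by spaces: the shift along the tool's x, y, z in m, then the turn, a rotation vector about the tool's x, y, z in degrees, then the opening in per cent of the stroke, from 0 (shut) to 100 (fully open). A call has 1 to 12 rows; each row is the pose to reach, as a shift and turn from the pose commanded when the call began, along the tool's axes at that moment; what a row does not reach only later rows make up. A row lasts 1/12 s, in which the tool goes at most 41.7 mm and 7.16 degrees, less where a joint would pass 70% of its speed; a pose out of reach is approached as far as the arm can. A call with a gripper value outside its range is refused whole. The fingers move at their own pace and stop on an object; "grip_force" is the grip in N (left out, the last holds). Time passes only in rows, so rows that repeat a pose let the fingers close. It gives the time, the measured TCP pose, the force, the opening and the grip force at its end, in the units of the state.
- env.state(): the state, without advancing time (a new reading comes with each control period).
- eyes.grab_frame(name): name is "side" or "top" or "wrist"; returns a dict with "image" (480x640x3 uint8, blue, green, red), "fovy" (degrees; the focal length in pixels is half the picture's height over the tangent of half this angle, whatever the lens; pixels are square), "cx", "cy" (the principal point, pixels), "D" ([k1, k2, p1, p2, k3] as OpenCV has them; the pictures are not rectified), "eye" and "attitude" of the camera in the world. Camera axes: x right, y up, looking along -z (the intrinsics and any distortion apply to the point x, -y, -z); pixel columns grow to the right and rows downward; lengths in mm; the calibration is good to about 2 mm. A picture is of the moment at which its call begins. There is no depth.
- env.job_done(): hands the job in; it is judged then, once.
The state is a dict: "time_s": time; "qpos": joint angles; "qvel": joint speeds; "effort": joint torques, N m; "ee_pos": TCP position; "ee_rot": TCP orientation; "force": force on the tool from outside, world axes, zero at the start; "torque": the same for the moment, N m; "gripper_width": finger opening in mm; "gripper_force": force on a finger pad.
Only numpy, scipy, OpenCV 4.12 (cv2) and the standard library are available. Lean on these libraries where they do the work, as an engineer would, in place of code of your own. Each camera call takes 0.05 s, during which the arm holds its last target. There are 200 camera calls.

TASK

Mount the contactor on the DIN rail of the sloped test console: hang the fixed claw of its foot on the rail's upper edge, then swing its lower end down and press until the orange latch snaps in under the rail's lower edge, so that it sits flat on the rail. Then slide it along the rail to the left until it rests against the end clamp of the terminal row. The clamp must not be shifted, and everything else on the bench stays where it lies.

Things in the scene. Friction and masses are not known exactly. Their poses are not given: they have to be found in the camera images.
- contactor_center (a point): Centre of the loose contactor (beige block, dark foot plate), 0.35-0.57 kg. x: across its 60 mm width, flat sides at +-30 mm to grip; y: along its 102 mm length, towards the fixed claw (the end away from the blue label); z: up. Tops at z = +42 mm (half with y < 0) and +25 mm (y > 0); underside of the block -30; seat (underside of the 56 x 80 mm foot plate) -36; feet down to -44.5 mm, on which it stands at the start.
- contactor_seat (a point): Middle of the contactor's seat (underside of its foot plate), 36 mm below contactor_center, same axes. When it is mounted this point lies on the rail's centre line, in the top plane of the lips. Once clipped on, the contactor slides along the rail under a push of roughly 2 to 10 N (push low).
- contactor_claw (a point): Corner of the contactor's seat and the inner wall of its fixed claw, at (0, +18.3, -36) mm from contactor_center, same axes. The claw is 44 mm long in x; its tooth reaches 3.5 mm inwards (to y = 14.8 mm), 4.4 mm below the seat at the tip and 3.4 mm at the wall, so that it takes the rail's upper lip with the contactor tilted up to about 25 degrees (claw end low).
- contactor_left (a point): Point on the contactor's flat x = -30 mm side, which faces left when it is mounted, 13 mm below contactor_center, same axes. It is level with clamp_face when mounted and comes to rest against it.
- latch (a joint): Slide of the orange latch in the contactor's foot at -y, in m: 0 fully out (tooth 3.2 mm below the seat, reaching in to y = -14.8 mm), grows as it is pushed back, up to 0.004. About 3 mm are needed to pass the lip; spring 1.8 N at 0, plus 450 N/m. A steep ramp under the tooth lets it snap past when the contactor's lower end is pressed down with about 4 to 12 N.
- rail: Steel DIN rail 35 mm wide, 15 high, 320 long, on the light grey console's panel, which slopes down towards the robot (0.35 rad). Origin mid-length, mid-width, in the lips' top plane; x across, up the slope; y along it, to the left; z off the panel. Lips 2.3 mm thick, edges at x = +-17.5 mm, free 3.7 mm inwards underneath. Panel at z = -15 mm, duct at x = 73 to 93 up to z = 2 mm, end stop at y < -148 mm.
- clamp_face (a point): Right face of the end clamp of the terminal row (light grey clamp; grey, blue, green terminals to its left), 17 mm above the rail's top plane, axes as the rail's. Clamp 48 mm deep, 34 tall above the rail; terminals 40 tall; row 55 long. From here to the end stop on the right the rail is empty. Once the contactor touches the clamp there is no room for a finger between them.
- terminal_row (a joint): How far the terminal row with its clamp is set to the right along the rail, 0 to 0.045 m. It is screwed tight and shifts only under more than about 60 N.
- big_capacitor: Bystander: standing dark blue capacitor, 35 mm across, 51 mm tall; origin at the middle of its underside. Not to be moved.
- heat_sink: Bystander: finned aluminium heat sink, 40 x 50 x 27 mm; origin at the middle of its underside. Not to be moved.
- fuse_block: Bystander: red-brown fuse block, 20 x 45 x 22 mm; origin at the middle of its underside. Not to be moved.

How it is judged:
By the outcome, as a careful person would: the job done as asked, in the order asked, and still so for the second after the job is handed in, with the robot touching nothing.
It also fails if it takes over 58 s, if anything falls off the work surface, if the arm or the gripper's body presses on something with over 40 N, if the wrist force passes 120 N, or if a joint passes its speed limit or range.

## Working session

There is one attempt and no reset: what is moved stays moved. The work goes in short steps, Python scripts to look and compute and a tool call to move; the robot and the scene stay as the last step left them, time stands still between calls to the robot, and variables do not carry over. Pictures are saved under pics/ and viewed, at most 13 in all, crops included, and the job is handed in when it is done.

Besides the shell and the picture viewer there is one more tool, called after ">>>" in YAML: its name, and indented under it one key for each argument. send_rows: Moves the arm, as the interface text tells. Its arguments: {"type":"object","properties":{"targets":{"type":"string"},"grip_force":{"type":"number"}},"required":["targets"]}

```bash
mkdir -p pics; ls
python3 - <<'E'
from workcell import env, eyes
import cv2,json,pickle
s=env.state();print(s)
for n in ["side","top","wrist"]:
    f=eyes.grab_frame(n);cv2.imwrite(f"pics/{n}0.png",f["image"]);pickle.dump(f,open(f"pics/{n}0.pkl","wb"))
    print(n,{k:f[k] for k in f if k!="image"})
E
```

```text
pics
{'time_s': 0.0, 'qpos': array([ 7.16762140e+01,  1.83535233e+01,  8.97064213e+01, -1.33226258e-03,
        7.20430155e+01, -1.14622138e+00]), 'qvel': array([ 0.0297139 ,  0.04181215,  0.1203398 ,  0.01064605,  0.02377146,
       -0.00264263]), 'effort': array([-4.22339299e-04, -4.12471390e+01, -2.31973439e+01,  7.26166950e-02,
        4.57319291e-02, -1.59262668e-04]), 'ee_pos': array([169.6692719 , 548.87449751, 213.10130406]), 'ee_rot': array([-1.79897035e+02, -7.93240717e-04,  1.62822847e+02]), 'force': array([ 0.53399429,  0.44759593, -0.31987521]), 'torque': array([ 0.00445838, -0.04252881, -0.00706938]), 'gripper_force': 0.0, 'gripper_width': 90.98784897182219}
side {'fovy': 43.352212479109006, 'cx': 322.2003735607224, 'cy': 238.70026827691993, 'D': array([-0.16727977,  0.        ,  0.        ,  0.        ,  0.        ]), 'eye': array([   2.55132295, 1372.51144286,  750.16775975]), 'attitude': array([  64.75730452,    1.45004742, -159.50490601])}
top {'fovy': 54.63994704522666, 'cx': 326.86582318466026, 'cy': 244.0759157634098, 'D': array([-0.12123011,  0.        ,  0.        ,  0.        ,  0.        ]), 'eye': array([ 352.90483104,  103.89937482, 1189.93184922]), 'attitude': array([  7.00244683,   0.67659414, -90.40995459])}
wrist {'fovy': 64.92853734398948, 'cx': 319.1590473544951, 'cy': 237.34859690256974, 'D': array([-0.02162427,  0.        ,  0.        ,  0.        ,  0.        ]), 'eye': array([ 95.59385959, 570.63333406, 383.83353352]), 'attitude': array([-1.57454942e+01,  3.68883877e-02,  7.27832547e+01])}
```

View pics/top0.png

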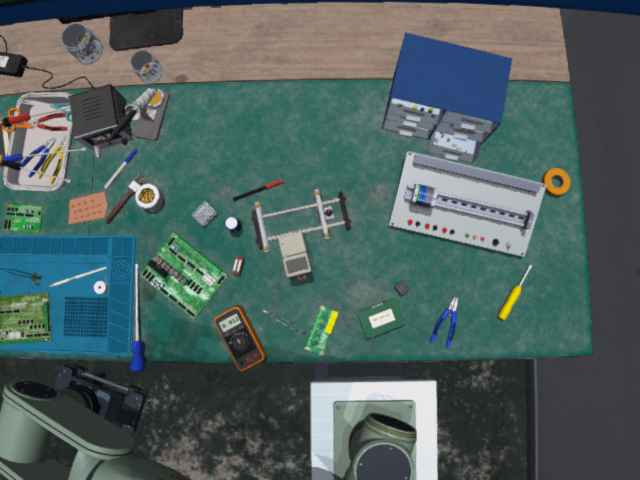

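View pics/side0.png

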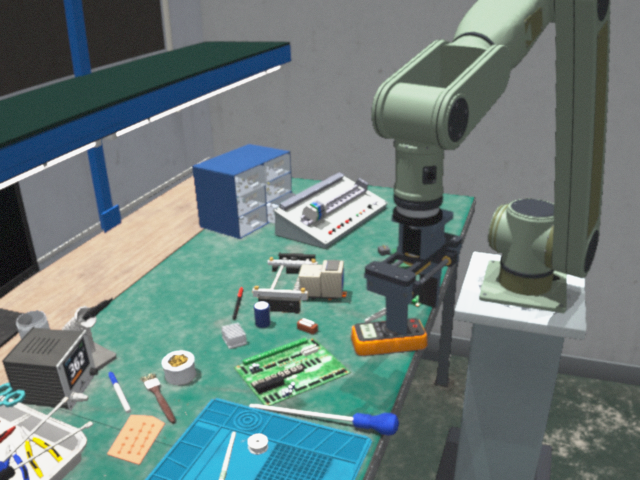

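The top view shows the contactor near pixel (296,255), claw end towards the frame and label end towards the robot. The console is at about (465,205), with the rail from (420,190) to (530,215) and the terminal row at its left end. Next I'll get coarse positions and bring the wrist camera over the contactor.

```bash
cat > h.py <<'E'
import numpy as np,cv2,pickle
from scipy.spatial.transform import Rotation as Ro
from workcell import env,eyes
def rot(a): return Ro.from_euler('xyz',a,degrees=True).as_matrix()
F=np.diag([1.,-1,-1])
def K(f):
    k=240/np.tan(np.radians(f["fovy"]/2)); return np.array([[k,0,f["cx"]],[0,k,f["cy"]],[0,0,1]])
def rays(f,uv):
    n=cv2.undistortPoints(np.array(uv,float).reshape(-1,1,2),K(f),f["D"])[:,0]
    return (rot(f["attitude"])@F@np.c_[n,np.ones(len(n))].T).T
def onz(f,uv,z):
    d=rays(f,uv); e=f["eye"]; return e+d*((np.atleast_1d(z)-e[2])/d[:,2])[:,None]
def proj(f,P):
    Pc=(F@rot(f["attitude"]).T@(np.atleast_2d(P)-f["eye"]).T).T
    return cv2.projectPoints(Pc.reshape(-1,1,3),np.zeros(3),np.zeros(3),K(f),f["D"])[0][:,0]
def grab(n,tag):
    f=eyes.grab_frame(n); pickle.dump(f,open(f"pics/{n}{tag}.pkl","wb")); return f
def load(n): return pickle.load(open(f"pics/{n}.pkl","rb"))
def delta(p,R,s=None):
    s=s or env.state(); R0=rot(s["ee_rot"])
    return np.round(R0.T@(np.array(p)-s["ee_pos"])/1000,4),np.round(Ro.from_matrix(R0.T@R).as_rotvec(degrees=True),2)
E
python3 - <<'E'
from h import *
f=load("top0");w=load("wrist0")
print(onz(f,[[296,255],[284,233],[307,233]],30).round())
print("rail",onz(f,[[420,190],[530,215],[465,205]],60).round())
s=env.state();R=rot(s["ee_rot"])
print("cam in tool",R.T@(w["eye"]-s["ee_pos"]));print((R.T@rot(w["attitude"])).round(3))
E
```

```text
[[469. 194.  30.]
 [525. 225.  30.]
 [524. 167.  30.]]
rail [[ 626. -117.   60.]
 [ 561. -396.   60.]
 [ 587. -229.   60.]]
cam in tool [  77.20348433   -1.43444349 -170.50472673]
[[-0.001  0.962  0.271]
 [ 1.     0.001 -0.   ]
 [-0.001  0.271 -0.962]]
```

Run:
```python
from h import *
print(delta([465,194,200],rot([180,0,180])))
```

```text
(array([-0.387 , -0.2519,  0.0137]), array([-8.000e-02, -1.000e-02, -1.718e+01]))
```

>>> send_rows:
  targets: "-0.032 -0.021 0.001 0 0 -1.5 100;-0.064 -0.042 0.002 0 0 -3 100;-0.096 -0.063 0.003 0 0 -4.5 100;-0.128 -0.084 0.004 0 0 -6 100;-0.160 -0.105 0.006 0 0 -7.5 100;-0.192 -0.126 0.007 0 0 -9 100;-0.224 -0.147 0.008 0 0 -10.5 100;-0.256 -0.168 0.009 0 0 -12 100;-0.290 -0.189 0.010 0 0 -13.5 100;-0.323 -0.210 0.011 0 0 -15 100;-0.355 -0.231 0.013 0 0 -16.2 100;-0.387 -0.252 0.014 0 0 -17.2 100"

```text
time_s: 1.15
ee_pos: [465.8, 192.5, 199.7]
ee_rot: [180.0, -0.0, -179.9]
force: [0.0, 1.4, 0.0]
gripper_width: 91.3
gripper_force: 0.0
```

Run:
```python
from h import *
s=env.state();print(s["time_s"],s["ee_pos"],s["ee_rot"],s["qpos"].round(1))
f=grab("wrist","1");cv2.imwrite("pics/w1.png",f["image"]);print(f["eye"],f["attitude"])
```

```text
1.15 [465.84820484 192.51356791 199.69163406] [ 1.79997245e+02 -2.01870819e-02 -1.79932678e+02] [ 21.1  12.5  99.9   0.   67.5 -68.9]
[388.32151532 191.21169156 370.33493732] [-1.57405574e+01 -5.37686336e-02  9.00269027e+01]
```

View pics/w1.png

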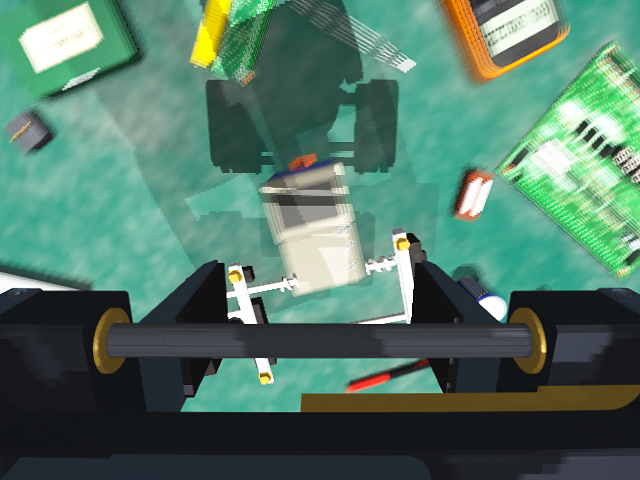

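The wrist view is motion-blurred. It shows the contactor at about (310,230), latch at (303,160) towards the robot, with the board-holder frame beside its claw end. I'll move forward and look again once settled.

>>> send_rows:
  targets: "-0.02 0 -0.02 0 0 0 100;-0.04 0 -0.03 0 0 0 100;-0.06 0 -0.03 0 0 0 100;-0.06 0 -0.03 0 0 0 100;-0.06 0 -0.03 0 0 0 100;-0.06 0 -0.03 0 0 0 100"

```text
time_s: 1.7
ee_pos: [523.9, 194.3, 229.2]
ee_rot: [-180.0, -0.1, -180.0]
force: [0.4, 0.2, 0.3]
gripper_width: 91.2
gripper_force: 0.0
```

Run:
```python
from h import *
f=grab("wrist","2");print(f["eye"],f["attitude"])
c=f["image"][60:310,180:500];cv2.imwrite("pics/w2.png",cv2.resize(c,(768,600),interpolation=cv2.INTER_CUBIC))
```

```text
[446.71979411 193.16853619 400.01044072] [-1.56267886e+01 -2.31268001e-02  8.99883984e+01]
```

View pics/w2.png

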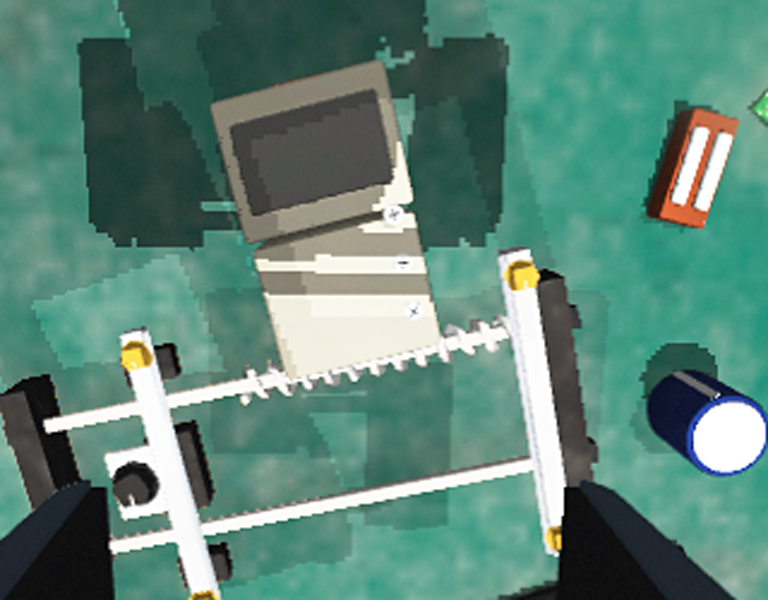

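Run:
```python
from h import *
from scipy.optimize import least_squares
f=load("wrist2")
uv=np.array([[212,103],[383,62],[248,243],[411,203],[290,378],[440,341]])/2.4+[180,60]
M=np.array([[30,-51,42],[-30,-51,42],[30,0,42],[-30,0,42],[30,51,25],[-30,51,25]],float)
def pts(q): return (rot([0,0,q[2]])@M.T).T+[q[0],q[1],44.5]
r=least_squares(lambda q:(proj(f,pts(q))-uv).ravel(),[465,194,-80])
q=r.x;print(q.round(1),r.fun.round(1))
R=rot([0,0,q[2]])
# frame rod/bar points at guessed heights
c=np.array([[520,275],[136,355],[250,383],[505,335],[710,410],[690,160]])/2.4+[180,60]
for z in (20,60,90): print(z,[(R.T@(p-[q[0],q[1],z])).round()[:2] for p in onz(f,c,z)])
```

```text
[465.3 192.5 -76.4] [-2.6 -2.3  0.6 -4.5 -0.7  3.2  2.9  2.2 -1.6  1.4  1.3  1.2]
20 [array([-71.,  40.]), array([95., 35.]), array([51., 58.]), array([-60.,  64.]), array([-141.,  117.]), array([-146.,   11.])]
60 [array([-64.,  34.]), array([84., 29.]), array([45., 50.]), array([-54.,  55.]), array([-127.,  103.]), array([-132.,    8.])]
90 [array([-59.,  30.]), array([76., 25.]), array([40., 44.]), array([-50.,  49.]), array([-116.,   92.]), array([-120.,    6.])]
```

Run:
```python
from h import *
from scipy.optimize import least_squares
f=load("wrist2")
uv=np.array([[212,103],[383,62],[248,243],[411,203],[290,378],[440,341]])/2.4+[180,60]
def pts(q):
    a,b=q[3:5]; M=np.array([[30,-a,42],[-30,-a,42],[30,b,42],[-30,b,42],[30,q[5],25],[-30,q[5],25]],float)
    return (rot([0,0,q[2]])@M.T).T+[q[0],q[1],44.5]
for fix in (0,1):
  g=lambda q:np.r_[(proj(f,pts(q))-uv).ravel(),5*(q[5]-q[3])if fix else 5*(q[5]-46)]
  r=least_squares(g,[465,194,-80,51,0,51])
  print(r.x.round(1),r.fun.round(1))
```

```text
[469.1 193.4 -76.4  52.3  -6.2  46. ] [-1.6  1.1  1.4 -1.  -1.4  0.5  2.4 -0.6 -1.9  0.2  1.1  0.1  0. ]
[466.1 192.7 -76.4  49.1  -3.   49.1] [-1.6  1.1  1.4 -1.  -1.4  0.5  2.4 -0.6 -1.9  0.2  1.1  0.1 -0. ]
```

Run:
```python
from h import *
print(delta([458.3,190.8,125],rot([180,0,-166.4])),delta([458.3,190.8,24],rot([180,0,-166.4])))
```

```text
(array([ 0.0653, -0.0035,  0.1045]), array([-1.000e-02, -1.200e-01, -1.355e+01])) (array([ 0.0651, -0.0035,  0.2055]), array([-1.000e-02, -1.200e-01, -1.355e+01]))
```

>>> send_rows:
  targets: "0.016 -0.001 0.026 0 0 -4 100;0.033 -0.002 0.052 0 0 -8 100;0.049 -0.003 0.075 0 0 -11 100;0.065 -0.0035 0.09 0 0 -13.5 100;0.065 -0.0035 0.1 0 0 -13.5 100;0.065 -0.0035 0.12 0 0 -13.5 100;0.065 -0.0035 0.14 0 0 -13.5 100;0.065 -0.0035 0.16 0 0 -13.5 100;0.065 -0.0035 0.18 0 0 -13.5 100;0.065 -0.0035 0.195 0 0 -13.5 100;0.065 -0.0035 0.2055 0 0 -13.5 100;0.065 -0.0035 0.2055 0 0 -13.5 100"

```text
time_s: 2.75
ee_pos: [459.0, 190.6, 22.8]
ee_rot: [-180.0, -0.2, -166.5]
force: [0.2, 0.3, -0.7]
gripper_width: 91.3
gripper_force: 0.0
```

>>> send_rows:
  targets: "0 0 0 0 0 0 60;0 0 0 0 0 0 50;0 0 0 0 0 0 40;0 0 0 0 0 0 40;0 0 0 0 0 0 40;0 0 0 0 0 0 40"
  grip_force: 30

```text
time_s: 3.25
ee_pos: [460.6, 191.1, 25.1]
ee_rot: [180.0, 0.1, -166.5]
force: [-0.5, 0.6, 3.3]
gripper_width: 59.8
gripper_force: 30.0
```

>>> send_rows:
  targets: "0.001 0 -0.01 0 0 0 40;0.002 0 -0.03 0 0 0 40;0.004 0 -0.05 0 0 0 40;0.005 0 -0.08 0 0 0 40;0.005 0 -0.11 0 0 0 40;0.005 0 -0.14 0 0 0 40;0.005 0 -0.17 0 0 0 40;0.005 0 -0.2 0 0 0 40;0.005 0 -0.22 0 0 0 40;0.005 0 -0.235 0 0 0 40;0.005 0 -0.235 0 0 0 40"

```text
time_s: 4.17
ee_pos: [456.3, 190.0, 262.9]
ee_rot: [180.0, 0.4, -166.5]
force: [0.3, 0.1, -3.3]
gripper_width: 60.1
gripper_force: 30.0
```

Run:
```python
from h import *
print(delta([640,-225,270],rot([180,0,166.9])),env.state()["gripper_width"],env.state()["force"])
```

```text
(array([-0.0816, -0.4464, -0.007 ]), array([ 0.13,  0.34, 26.62])) 60.13978429125762 [ 0.31416468  0.07692752 -3.34189621]
```

>>> send_rows:
  targets: "-0.005 -0.025 0 0 0 1.5 40;-0.012 -0.06 0 0 0 4 40;-0.019 -0.1 0 0 0 6.5 40;-0.026 -0.14 0 0 0 9 40;-0.034 -0.18 0 0 0 11.5 40;-0.041 -0.22 0 0 0 14 40;-0.049 -0.26 0 0 0 16.5 40;-0.056 -0.3 0 0 0 19 40;-0.063 -0.34 -0.003 0 0 21.5 40;-0.07 -0.38 -0.005 0 0 23.5 40;-0.076 -0.415 -0.006 0 0 25.5 40;-0.08 -0.438 -0.007 0 0 26.6 40"

```text
time_s: 5.17
ee_pos: [635.3, -221.1, 263.8]
ee_rot: [-179.9, -0.2, 166.7]
force: [1.1, -0.6, -4.1]
gripper_width: 60.3
gripper_force: 30.0
```

>>> send_rows:
  targets: "0 -0.006 0 0 0 0 40;0 -0.006 0 0 0 0 40;0 -0.006 0 0 0 0 40;0 -0.006 0 0 0 0 40"

```text
time_s: 5.5
ee_pos: [633.4, -221.8, 265.8]
ee_rot: [179.9, -0.1, 167.0]
force: [0.1, -0.1, -3.6]
gripper_width: 59.8
gripper_force: 30.0
```

Run:
```python
from h import *
s=env.state();print(s["time_s"],s["ee_pos"],s["ee_rot"],s["qpos"].round(1))
f=grab("wrist","3");print(f["eye"],f["attitude"])
cv2.imwrite("pics/w3.png",f["image"])
```

```text
5.5 [ 633.38739472 -221.84423258  265.81582375] [ 1.79938476e+02 -1.13855227e-01  1.66990489e+02] [-20.3  26.1  70.2   0.   83.9 -97.3]
[ 558.06656901 -206.05238941  436.56007444] [-15.63609914  -0.11358392  76.94703944]
```

View pics/w3.png

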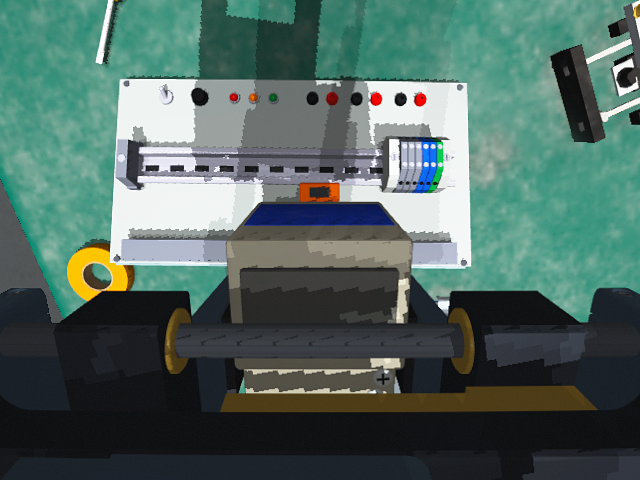

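The view shows the rail across about (140,150)–(385,180), the end clamp's right face near x≈387, and the held contactor with its latch at (320,192). I'll enlarge the rail.

Run:
```python
from h import *
im=load("wrist3")["image"]
a=[cv2.resize(im[127:202,x:x+190],(760,300),interpolation=cv2.INTER_CUBIC) for x in (110,290)]
cv2.imwrite("pics/w3c.png",np.vstack(a))
```

```text
(no output)
```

View pics/w3c.png

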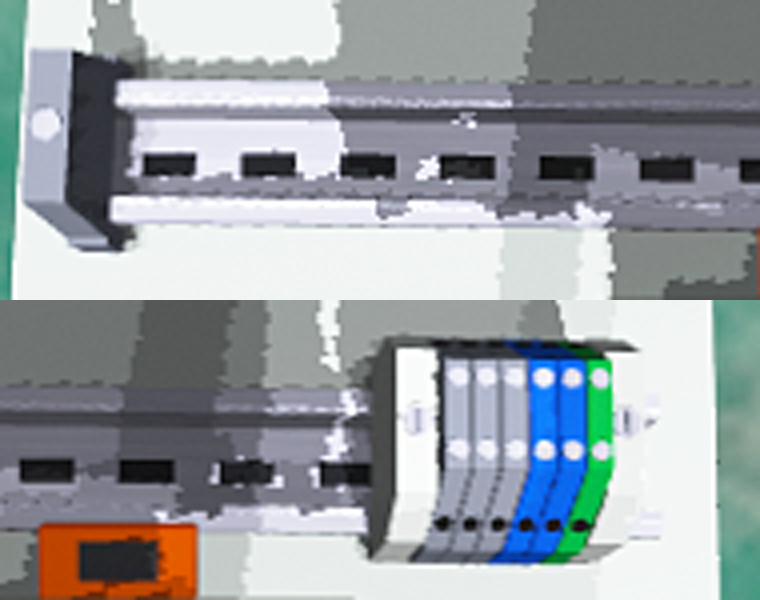

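```bash
cat > rail.py <<'E'
from h import *
from scipy.optimize import least_squares
def RR(yaw): return rot([0,0,yaw])@rot([0,-np.degrees(.35),0])
# unknown: x,y,z,yaw of rail origin, slot phase s ; y origin from end stop face -148
def fit(obs,q0,pitchw=1,depth_prior=None):
    # obs: list of (frame, kind, uv); kind ('lo'|'up') line, ('slot',i), 
    def res(q):
        R=RR(q[3]);o=q[:3];r=[]
        for f,k,uv in obs:
            if k in('lo','up'):
                # line x=+-17.5 : signed row distance via ray-plane intersection in rail frame
                d=R.T@rays(f,[uv])[0];e=R.T@(f["eye"]-o);p=e-d*e[2]/d[2]
                r.append(p[0]-(17.5 if k=='up' else -17.5))
            else:
                d=R.T@rays(f,[uv])[0];e=R.T@(f["eye"]-o);p=e-d*(e[2]+14)/d[2]
                r+=[p[0],p[1]-(q[4]+q[5]*k)]
        r.append((q[5]-25)*(10 if pitchw else 0))
        return np.array(r)
    return least_squares(res,q0)
E
cat > obs3.py <<'E'
from rail import *
f=load("wrist3")
c1=lambda x,y:(x/4+110,y/4+127)
c2=lambda x,y:(x/4+290,(y-300)/4+127)
obs=[(f,'lo',c1(130,80)),(f,'lo',c1(500,81)),(f,'lo',c2(20,385)),(f,'lo',c2(350,388)),
(f,'up',c1(115,223)),(f,'up',c1(600,228)),(f,'up',c2(250,532)),(f,'up',c2(365,533))]
for i,x in enumerate([169,269,368,468,567,667]): obs.append((f,i,c1(x,165+ i*.9)))
for i,x in enumerate([47,147,246,345]): obs.append((f,i+6,c2(x,470+i*.9)))
def at(q,uv,z):
    R=RR(q[3]);d=R.T@rays(f,[uv])[0];e=R.T@(f["eye"]-q[:3]);return e-d*(e[2]-z)/d[2]
E
python3 - <<'E'
from obs3 import *
r=fit(obs,[585,-230,60,-13,-130,25]);q=r.x
print(q.round(2),r.fun.round(2))
print("stop face base",at(q,c1(130,150),0),"clamp base",at(q,c2(368,535),0),at(q,c2(368,340),34),at(q,c2(398,348),34),at(q,c2(395,560),34))
E
```

```text
[ 779.99  571.52   68.06  -13.67 -974.23   24.99] [ 0.06 -0.36  0.06 -0.13  0.32  0.53  0.57  0.5  -0.13 -0.09 -0.09  0.13
 -0.07  0.04 -0.05  0.15 -0.05 -0.03 -0.07  0.01 -0.2   0.05 -0.24  0.09
 -0.29 -0.1  -0.35 -0.25 -0.15]
stop face base [-1.14757424e-01 -9.77714707e+02  0.00000000e+00] clamp base [  18.47876051 -746.32985684    0.        ] [ -17.63274646 -751.99076831   34.        ] [ -15.91474462 -745.38891376   34.        ] [  31.34138651 -746.34780992   34.        ]
```

Run:
```python
from h import *
f=load("wrist3");im=f["image"]
for c in (290,345): print(c,[(r,*im[r,c].tolist()) for r in range(198,274,1)if np.abs(im[r,c].astype(int)-im[r-1,c]).sum()>12])
for r in (244,260): print(r,[(c,*im[r,c].tolist()) for c in list(range(215,250))+list(range(392,425)) if np.abs(im[r,c].astype(int)-im[r,c-1]).sum()>12])
g=load("wrist2")["image"]
print([(r,*g[r,310].tolist()) for r in range(70,215) if np.abs(g[r,310].astype(int)-g[r-1,310]).sum()>15])
```

```text
290 [(198, 86, 87, 82), (201, 76, 82, 78), (202, 54, 63, 66), (204, 70, 28, 20), (205, 75, 22, 12), (207, 80, 27, 15), (212, 85, 34, 23), (224, 104, 30, 13), (225, 113, 52, 39), (226, 66, 80, 85), (238, 60, 70, 71), (240, 84, 97, 102), (241, 112, 126, 132), (267, 83, 94, 98), (268, 31, 31, 31), (269, 38, 39, 40), (270, 42, 45, 45), (271, 50, 53, 52), (272, 62, 63, 64)]
345 [(201, 161, 167, 162), (202, 43, 53, 56), (203, 58, 63, 67), (204, 70, 30, 23), (205, 76, 24, 13), (220, 101, 30, 16), (224, 119, 37, 20), (225, 118, 69, 60), (226, 68, 84, 89), (237, 59, 67, 70), (240, 97, 111, 115), (241, 135, 153, 160), (257, 106, 119, 126), (267, 82, 94, 98), (268, 30, 31, 32), (269, 38, 38, 39), (270, 43, 44, 46), (271, 51, 53, 54), (272, 62, 65, 64)]
244 [(225, 138, 127, 126), (226, 93, 112, 116), (227, 131, 150, 155), (231, 107, 124, 129), (411, 109, 128, 133), (412, 98, 102, 104), (413, 162, 149, 144), (414, 197, 178, 171), (415, 193, 173, 167)]
260 [(217, 163, 146, 139), (218, 108, 96, 90), (219, 174, 155, 150), (222, 170, 152, 145), (223, 158, 141, 135), (224, 173, 155, 147), (226, 164, 148, 142), (227, 83, 100, 104), (228, 106, 121, 126), (407, 118, 136, 139), (408, 92, 106, 110), (409, 89, 101, 104), (410, 84, 96, 100), (411, 100, 104, 106), (412, 163, 148, 144), (413, 197, 178, 173)]
[(91, 51, 72, 94), (92, 102, 119, 134), (93, 118, 133, 139), (103, 91, 100, 103), (104, 67, 72, 71), (111, 76, 81, 80), (143, 59, 63, 66), (144, 97, 112, 116), (145, 139, 159, 164), (153, 116, 133, 137), (154, 98, 115, 119), (155, 56, 64, 66), (156, 63, 70, 74), (157, 75, 86, 90), (158, 89, 104, 108), (159, 145, 161, 167), (168, 147, 169, 175), (169, 242, 252, 254), (173, 128, 150, 155), (174, 135, 155, 161), (182, 153, 175, 181), (183, 244, 254, 255), (184, 238, 248, 251), (192, 222, 238, 241)]
```

```bash
cat > plan.py <<'E'
from h import *
from rail import RR
import json
P=json.load(open("rail.json")) # o: clamp face point on rail axis (z=0 lips), yaw, tcp: TCP in contactor frame
Rrc=np.array([[0,1,0],[-1,0,0],[0,0,1.]]); Rct=np.array([[0,-1,0],[-1,0,0],[0,0,-1.]])
def tool(claw,th,tcp=None):
    """TCP pose with the contactor's claw corner at 'claw' (rail axes, y from clamp face), tilted th deg claw low"""
    R=RR(P["yaw"]); C=rot([0,th,0])@Rrc
    p=np.array(claw,float)+C@(np.array(tcp or P["tcp"])-[0,18.3,-36])
    return R@p+np.array(P["o"]), R@C@Rct
def where(th_only=False):
    s=env.state();R=RR(P["yaw"]);C=R.T@rot(s["ee_rot"])@Rct.T
    p=R.T@(s["ee_pos"]-P["o"])-C@(np.array(P["tcp"])-[0,18.3,-36])
    Rr=C@Rrc.T; print("t",s["time_s"],"claw in rail",p.round(1),"tilt",np.degrees(np.arctan2(Rr[0,2],Rr[2,2])).round(2),"rot",Ro.from_matrix(Rr).as_rotvec(degrees=True).round(2),"F rail",(R.T@s["force"]).round(1),"w",round(s["gripper_width"],1))
E
python3 - <<'E'
from obs3 import *
q=fit(obs,[585,-230,60,-13,-130,25]).x
o=q[:3]+RR(q[3])@[0,-746,0]
import json;json.dump({"o":o.tolist(),"yaw":q[3],"tcp":[0,-4.5,-19.4]},open("rail.json","w"));print(o)
from plan import *
where()
for c in ([25,-85,60],[25,-85,25]): p,R=tool(c,15);print(p.round(1),delta(p,R))
E
```

```text
[ 603.67989418 -153.34099165   68.05991216]
t 5.55 claw in rail [126.2 -59.1 147.2] tilt 20.12 rot [ 0.16 20.12  0.67] F rail [-1.3  0.8 -3.6] w 59.9
[ 562.9 -230.9  147.5] (array([ 0.0667, -0.0249,  0.1188]), array([ 0.07, -5.12,  0.68]))
[ 574.6 -233.7  114.6] (array([ 0.0546, -0.025 ,  0.1516]), array([ 0.07, -5.12,  0.68]))
```

>>> send_rows:
  targets: "0.012 -0.005 0.02 0 -1 0.1 40;0.025 -0.01 0.045 0 -2 0.2 40;0.04 -0.015 0.07 0 -3 0.4 40;0.055 -0.02 0.095 0 -4 0.6 40;0.0665 -0.025 0.119 0 -5.1 0.7 40;0.062 -0.025 0.13 0 -5.1 0.7 40;0.058 -0.025 0.142 0 -5.1 0.7 40;0.0546 -0.025 0.1516 0 -5.1 0.7 40;0.0546 -0.025 0.1516 0 -5.1 0.7 40;0.0546 -0.025 0.1516 0 -5.1 0.7 40;0.0546 -0.025 0.1516 0 -5.1 0.7 40"

```text
time_s: 6.47
ee_pos: [576.5, -235.4, 115.7]
ee_rot: [180.0, 5.2, 166.3]
force: [-0.3, -0.1, -4.6]
gripper_width: 59.9
gripper_force: 30.0
```

Run:
```python
from plan import *
where();f=grab("wrist","4");cv2.imwrite("pics/w4.png",cv2.resize(f["image"][0:300,40:600],None,fx=1.42,fy=1.42,interpolation=cv2.INTER_CUBIC))
```

```text
t 6.4667 claw in rail [ 27.5 -86.2  25.3] tilt 14.85 rot [ 0.   14.85 -0.07] F rail [-1.9 -0.2 -4.2] w 59.9
```

View pics/w4.png

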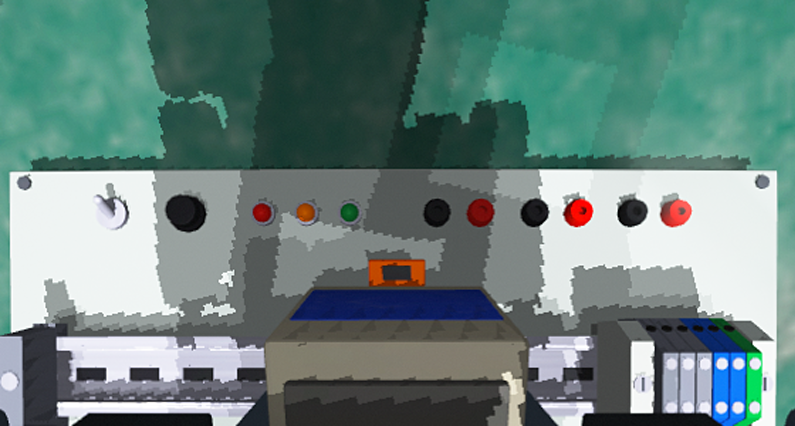

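The picture shows the rail left and right of the held contactor: slots near row 264, and the lower lip edge near row 237 in full-image pixels. I'll extract the exact slot positions numerically.

Run:
```python
from obs3 import *
g=load("wrist4");im=g["image"]
m=(im[255:275].max(2)<45).astype(np.uint8)
n,l,st,ce=cv2.connectedComponentsWithStats(m)
S=[(st[i,4],(ce[i]+[0,255]).round(2),st[i,:4]) for i in range(1,n) if 40<st[i,4]<250]
for s in S: print(*s)
for c in (100,130,160,200,420,445): print(c,[(r,int(im[r,c].astype(int).sum()/3)) for r in range(230,292)][::1] if c in(130,445) else '')
m3=(f["image"][155:182].max(2)<45).astype(np.uint8)
```

```text
142 [216.27 263.36] [207   5  20   8]
99 [451.63 262.78] [444   4  14   9]
100 
130 [(230, 131), (231, 131), (232, 131), (233, 81), (234, 85), (235, 80), (236, 108), (237, 224), (238, 240), (239, 239), (240, 241), (241, 241), (242, 241), (243, 240), (244, 236), (245, 241), (246, 252), (247, 240), (248, 238), (249, 237), (250, 236), (251, 235), (252, 236), (253, 237), (254, 236), (255, 236), (256, 237), (257, 237), (258, 234), (259, 235), (260, 233), (261, 238), (262, 241), (263, 240), (264, 239), (265, 238), (266, 234), (267, 236), (268, 223), (269, 147), (270, 149), (271, 153), (272, 155), (273, 157), (274, 147), (275, 125), (276, 122), (277, 105), (278, 76), (279, 98), (280, 125), (281, 103), (282, 43), (283, 203), (284, 255), (285, 255), (286, 254), (287, 245), (288, 242), (289, 246), (290, 210), (291, 41)]
160 
200 
420 
445 [(230, 131), (231, 82), (232, 84), (233, 86), (234, 86), (235, 82), (236, 103), (237, 205), (238, 231), (239, 236), (240, 234), (241, 233), (242, 226), (243, 244), (244, 254), (245, 235), (246, 200), (247, 177), (248, 195), (249, 240), (250, 237), (251, 235), (252, 238), (253, 235), (254, 176), (255, 127), (256, 142), (257, 187), (258, 173), (259, 29), (260, 47), (261, 60), (262, 60), (263, 59), (264, 61), (265, 59), (266, 54), (267, 102), (268, 199), (269, 179), (270, 132), (271, 132), (272, 134), (273, 135), (274, 139), (275, 135), (276, 100), (277, 82), (278, 84), (279, 83), (280, 77), (281, 53), (282, 75), (283, 168), (284, 229), (285, 208), (286, 237), (287, 227), (288, 194), (289, 195), (290, 194), (291, 207)]
```

```bash
cat > obs4.py <<'E'
from obs3 import *
g=load("wrist4");im=g["image"]
m=(im[256:270].max(2)<78).astype(np.uint8)
n,l,st,ce=cv2.connectedComponentsWithStats(m)
S=sorted([(st[i,0]+st[i,2]/2-.5,st[i,1]+st[i,3]/2-.5+256) for i in range(1,n) if 13<st[i,2]<24 and 5<st[i,3]<12])
E
python3 - <<'E'
from obs4 import *
print(np.round(S,1))
p0=38
for p in S: print(p[0])
E
```

```text
[[103.5 263. ]
 [141.5 263. ]
 [179.  263.5]
 [217.  263.5]
 [446.5 263.5]]
103.5
141.5
179.0
217.0
446.5
```

Run:
```python
from obs4 import *
q=fit(obs,[585,-230,60,-13,-130,25]).x;R=RR(q[3])
sl=proj(g,[q[:3]+R@[0,q[4]+25*i,-14] for i in range(12)]);print(sl.round(1).tolist())
print("lips",proj(g,[q[:3]+R@[x,-960,z] for x,z in((-17.5,0),(17.5,0),(17.5,-2.3))]).round(1))
print([(c,int(im[263,c].mean())) for c in range(405,470)])
o2=[(g,i,S[i]) for i in range(4)]+[(g,'lo',(130,236.6)),(g,'lo',(445,236.6)),(g,'up',(130,290.5))]
for w in (0,1):
  r=fit(obs+o2,q,w);print(r.x.round(2),(r.x[:3]+RR(r.x[3])@[0,-746,0]).round(2),r.fun.round(1))
```

```text
[[104.9, 264.2], [142.5, 264.2], [180.4, 264.2], [218.5, 264.1], [256.6, 264.0], [294.9, 264.0], [333.2, 263.9], [371.5, 263.8], [409.7, 263.7], [447.7, 263.6], [485.6, 263.4], [523.3, 263.3]]
lips [[114.5 237.9]
 [115.2 294.3]
 [117.2 293.7]]
[(405, 120), (406, 124), (407, 104), (408, 74), (409, 77), (410, 76), (411, 64), (412, 46), (413, 43), (414, 44), (415, 42), (416, 42), (417, 42), (418, 35), (419, 152), (420, 206), (421, 199), (422, 197), (423, 198), (424, 198), (425, 197), (426, 198), (427, 198), (428, 199), (429, 198), (430, 198), (431, 198), (432, 197), (433, 197), (434, 199), (435, 201), (436, 126), (437, 41), (438, 60), (439, 61), (440, 59), (441, 59), (442, 57), (443, 60), (444, 58), (445, 59), (446, 44), (447, 22), (448, 18), (449, 18), (450, 20), (451, 18), (452, 16), (453, 18), (454, 17), (455, 18), (456, 17), (457, 39), (458, 82), (459, 86), (460, 79), (461, 71), (462, 69), (463, 71), (464, 71), (465, 71), (466, 70), (467, 70), (468, 71), (469, 71)]
[ 1510.52  3558.39    65.97   -13.73 -4050.54    25.18] [1333.52 2833.69   65.97] [ 0.1 -0.4 -0.  -0.3  0.6  0.7  0.6  0.5  0.   0.4  0.   0.6  0.   0.4
  0.   0.5  0.   0.2 -0.   0.2 -0.2  0.2 -0.3  0.2 -0.3 -0.1 -0.4 -0.3
  0.  -0.6  0.  -0.4  0.4 -0.6  0.4 -0.6 -0.1  0.1 -1.4  0. ]
[  844.38   828.99    66.81   -13.76 -1240.4     25.06] [666.97 104.4   66.81] [ 0.3 -0.3  0.1 -0.3  0.7  0.7  0.6  0.5  0.2  0.2  0.2  0.4  0.1  0.3
  0.1  0.4  0.1  0.2  0.   0.3 -0.1  0.3 -0.2  0.3 -0.3  0.2 -0.4  0.
 -0.1 -0.8 -0.1 -0.5  0.2 -0.7  0.2 -0.7 -0.2 -0.1 -1.7  0.6]
```

>>> send_rows:
  targets: "-0.001 -0.001 0.004 0 0 0 40;-0.002 -0.001 0.008 0 0 0 40;-0.003 -0.001 0.012 0 0 0 40;-0.004 -0.001 0.016 0 0 0 40;-0.005 -0.001 0.019 0 0 0 40;-0.0055 -0.001 0.021 0 0 0 40;-0.0055 -0.001 0.021 0 0 0 40;-0.0055 -0.001 0.021 0 0 0 40"

```text
time_s: 7.18
ee_pos: [582.2, -238.0, 94.2]
ee_rot: [180.0, 5.1, 166.2]
force: [-0.2, -1.8, -3.7]
gripper_width: 59.8
gripper_force: 30.0
```

```bash
sed -i 's/68.05[0-9]*/67.4/' rail.json; python3 -c "
from plan import *
where()"
```

```text
t 7.1833 claw in rail [ 26.1 -87.4   3.6] tilt 14.97 rot [ 0.02 14.97 -0.11] F rail [-1.  -1.7 -3.6] w 59.8
```

>>> send_rows:
  targets: "-0.0003 0 0.001 0 0 0 40;-0.0005 0 0.002 0 0 0 40;-0.0005 0 0.002 0 0 0 40"

```text
time_s: 7.43
ee_pos: [582.8, -238.2, 92.4]
ee_rot: [180.0, 5.1, 166.2]
force: [-0.9, -0.6, -4.1]
gripper_width: 60.0
gripper_force: 30.0
```

```bash
python3 -c "
from plan import *
where()"
```

```text
t 7.4333 claw in rail [ 26.1 -87.4   1.6] tilt 14.95 rot [ 1.000e-02  1.495e+01 -1.100e-01] F rail [-2.1 -0.8 -3.6] w 60.0
```

>>> send_rows:
  targets: "-0.0003 0 0.001 0 0 0 40;-0.0005 0 0.002 0 0 0 40;-0.0005 0 0.002 0 0 0 40"

```text
time_s: 7.68
ee_pos: [583.4, -238.3, 90.3]
ee_rot: [180.0, 5.1, 166.2]
force: [-0.7, 0.3, -3.7]
gripper_width: 60.1
gripper_force: 30.0
```

>>> send_rows:
  targets: "-0.0003 0 0.001 0 0 0 40;-0.0004 0 0.0015 0 0 0 40;-0.0004 0 0.0015 0 0 0 40"

```text
time_s: 7.93
ee_pos: [584.0, -238.5, 89.0]
ee_rot: [180.0, 5.1, 166.2]
force: [-0.3, -0.0, -4.4]
gripper_width: 59.5
gripper_force: 30.0
```

```bash
python3 -c "
from plan import *
where()"
```

```text
t 7.9333 claw in rail [ 26.1 -87.4  -2. ] tilt 14.96 rot [ 1.000e-02  1.496e+01 -1.100e-01] F rail [-1.7 -0.1 -4. ] w 59.5
```

>>> send_rows:
  targets: "-0.0003 0 0.001 0 0 0 40;-0.0004 0 0.0015 0 0 0 40;-0.0004 0 0.0015 0 0 0 40"

```text
time_s: 8.18
ee_pos: [584.7, -238.7, 88.7]
ee_rot: [180.0, 5.2, 166.2]
force: [-2.2, 1.1, 4.7]
gripper_width: 59.9
gripper_force: 30.0
```

>>> send_rows:
  targets: "-0.0003 0 0.001 0 0 0 40;-0.0004 0 0.0015 0 0 0 40;-0.0004 0 0.0015 0 0 0 40"

```text
time_s: 8.43
ee_pos: [585.9, -239.0, 88.6]
ee_rot: [180.0, 5.3, 166.2]
force: [-4.1, 1.1, 11.1]
gripper_width: 59.9
gripper_force: 30.0
```

```bash
python3 -c "
from plan import *
where()"
```

```text
t 8.4333 claw in rail [ 27.9 -87.5  -3. ] tilt 14.77 rot [-1.000e-02  1.477e+01 -1.100e-01] F rail [-0.2  0.1 11.9] w 59.9
```

>>> send_rows:
  targets: "0.0015 0 -0.0005 0 0 0 40;0.003 0 -0.0005 0 0 0 40;0.0045 0 -0.0005 0 0 0 40;0.006 0 -0.0005 0 0 0 40;0.006 0 -0.0005 0 0 0 40"

```text
time_s: 8.85
ee_pos: [581.5, -238.2, 88.3]
ee_rot: [-180.0, 5.5, 166.2]
force: [0.6, 0.7, 6.5]
gripper_width: 59.9
gripper_force: 30.0
```

```bash
python3 -c "
from plan import *
where()"
```

```text
t 8.85 claw in rail [ 23.7 -87.7  -1.6] tilt 14.57 rot [-0.04 14.57 -0.11] F rail [2.6 0.9 6. ] w 59.9
```

>>> send_rows:
  targets: "0.001 0 0 0 0 0 40;0.002 0 0 0 0 0 40;0.002 0 0 0 0 0 40"

```text
time_s: 9.1
ee_pos: [578.5, -237.4, 87.2]
ee_rot: [-180.0, 5.3, 166.2]
force: [-0.5, -0.1, 5.9]
gripper_width: 60.1
gripper_force: 30.0
```

```bash
python3 -c "
from plan import *
where()"
```

```text
t 9.1 claw in rail [ 20.3 -87.7  -1.6] tilt 14.74 rot [-0.03 14.74 -0.1 ] F rail [ 1.6 -0.2  5.6] w 60.1
```

>>> send_rows:
  targets: "0.001 0 0 0 0 0 40;0.002 0 0 0 0 0 40;0.002 0 0 0 0 0 40"

```text
time_s: 9.35
ee_pos: [577.0, -237.1, 87.0]
ee_rot: [-180.0, 5.4, 166.2]
force: [1.1, -0.1, 6.6]
gripper_width: 59.9
gripper_force: 30.0
```

```bash
python3 -c "
from plan import *
where()"
```

```text
t 9.35 claw in rail [ 18.8 -87.7  -1.3] tilt 14.67 rot [-0.03 14.67 -0.11] F rail [3.3 0.1 5.8] w 59.9
```

>>> send_rows:
  targets: "0.001 0 0 0 0 0 40;0.002 0 0 0 0 0 40;0.002 0 0 0 0 0 40"

```text
time_s: 9.6
ee_pos: [575.4, -236.7, 86.8]
ee_rot: [-180.0, 5.4, 166.2]
force: [2.9, -1.1, 6.7]
gripper_width: 59.8
gripper_force: 30.0
```

```bash
python3 -c "
from plan import *
where()"
```

```text
t 9.6 claw in rail [ 17.2 -87.8  -0.9] tilt 14.63 rot [-0.03 14.63 -0.12] F rail [ 5.2 -0.4  5.2] w 59.8
```

>>> send_rows:
  targets: "0.001 0 0 0 0 0 40;0.002 0 0 0 0 0 40;0.002 0 0 0 0 0 40"

```text
time_s: 9.85
ee_pos: [575.2, -236.6, 86.8]
ee_rot: [-180.0, 5.6, 166.2]
force: [7.0, -1.3, 2.8]
gripper_width: 59.6
gripper_force: 30.0
```

```bash
python3 -c "
from plan import *
where()"
```

```text
t 9.85 claw in rail [ 17.1 -87.7  -0.8] tilt 14.41 rot [-0.04 14.41 -0.12] F rail [7.6 0.4 0.2] w 59.6
```

>>> send_rows:
  targets: "0.001 0 0 0 0 0 40;0.002 0 0 0 0 0 40;0.002 0 0 0 0 0 40"

```text
time_s: 10.1
ee_pos: [574.8, -236.6, 86.7]
ee_rot: [-180.0, 5.8, 166.2]
force: [10.1, -2.3, -0.3]
gripper_width: 59.7
gripper_force: 30.0
```

```bash
python3 -c "
from plan import *
where()"
```

```text
t 10.1 claw in rail [ 16.8 -87.8  -0.7] tilt 14.22 rot [-0.05 14.22 -0.13] F rail [ 9.7  0.2 -3.8] w 59.7
```

Run:
```python
from plan import *
p0,R0=tool([17,-87.7,-.7],14.3)
for th in (12,10,8,6,4,2,0,-1,-2):
    p,R=tool([17,-87.7,-.7],th); print(th,(R0.T@(p-p0)).round(2),Ro.from_matrix(R0.T@R).as_rotvec(degrees=True).round(2))
```

```text
12 [ 0.65 -0.    0.93] [ 0.  -2.3 -0. ]
10 [ 1.18 -0.    1.76] [ 0.  -4.3 -0. ]
8 [ 1.68 -0.    2.6 ] [ 0.  -6.3 -0. ]
6 [ 2.16 -0.    3.47] [ 0.  -8.3 -0. ]
4 [ 2.6  -0.    4.34] [  0.  -10.3  -0. ]
2 [3.01 0.   5.24] [  0.  -12.3  -0. ]
0 [ 3.39 -0.    6.15] [  0.  -14.3  -0. ]
-1 [ 3.57 -0.    6.6 ] [  0.  -15.3  -0. ]
-2 [ 3.74 -0.    7.07] [  0.  -16.3  -0. ]
```

>>> send_rows:
  targets: "0.0001 0 0.0004 0 -1.2 0 40;0.0001 0 0.0009 0 -2.3 0 40;0.0004 0 0.0013 0 -3.3 0 40;0.0007 0 0.0018 0 -4.3 0 40;0.0009 0 0.0022 0 -5.3 0 40;0.0012 0 0.0026 0 -6.3 0 40;0.0014 0 0.003 0 -7.3 0 40;0.0017 0 0.0035 0 -8.3 0 40;0.0017 0 0.0035 0 -8.3 0 40"

```text
time_s: 10.85
ee_pos: [572.1, -235.9, 83.0]
ee_rot: [-180.0, 14.0, 166.2]
force: [10.8, -0.7, -2.4]
gripper_width: 60.0
gripper_force: 30.0
```

```bash
python3 -c "
from plan import *
where()"
```

```text
t 10.85 claw in rail [ 15.8 -87.8  -0.5] tilt 6.05 rot [-0.07  6.05 -0.14] F rail [ 9.2  1.9 -5.9] w 60.0
```

>>> send_rows:
  targets: "0 0 0.0005 0 -1 0 40;0.0002 0 0.0009 0 -2 0 40;0.0003 0 0.0013 0 -3 0 40;0.0004 0 0.0018 0 -4 0 40;0.0006 0 0.0023 0 -5 0 40;0.0008 0 0.0027 0 -6 0 40;0.0008 0 0.0027 0 -6 0 40"

```text
time_s: 11.43
ee_pos: [570.9, -235.7, 79.8]
ee_rot: [-180.0, 19.9, 166.2]
force: [9.4, -1.4, -1.5]
gripper_width: 59.9
gripper_force: 30.0
```

```bash
python3 -c "
from plan import *
where();print(env.state()['torque'])"
```

```text
t 11.4333 claw in rail [ 15.4 -87.8  -0.8] tilt 0.2 rot [-0.08  0.2  -0.14] F rail [ 8.4  0.8 -4.7] w 59.9
[-0.12857302 -1.48146622  0.14021497]
```

>>> send_rows:
  targets: "-0.001 0 0.001 0 0 0 40;-0.001 0 0.002 0 -0.5 0 40;-0.001 0 0.003 0 -1 0 40;-0.001 0 0.003 0 -1 0 40"

```text
time_s: 11.77
ee_pos: [570.8, -235.6, 79.8]
ee_rot: [-180.0, 20.7, 166.2]
force: [-7.2, 1.5, 22.8]
gripper_width: 60.1
gripper_force: 30.0
```

```bash
python3 -c "
from plan import *
where();print(env.state()['torque'])"
```

```text
t 11.7667 claw in rail [ 15.5 -87.8  -0.4] tilt -0.65 rot [-0.06 -0.65 -0.1 ] F rail [ 0.9 -0.2 24. ] w 60.1
[0.24713313 0.24309047 0.10036384]
```

Run:
```python
from plan import *
g=grab("wrist","5");s=grab("side","5")
a=cv2.resize(g["image"][150:300,120:520],(800,300),interpolation=cv2.INTER_CUBIC)
b=cv2.resize(s["image"][150:250,250:420],(510,300),interpolation=cv2.INTER_CUBIC)
c=np.zeros((600,800,3),np.uint8);c[:300]=a;c[300:,:510]=b;cv2.imwrite("pics/w5.png",c)
```

```text
(no output)
```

View pics/w5.png

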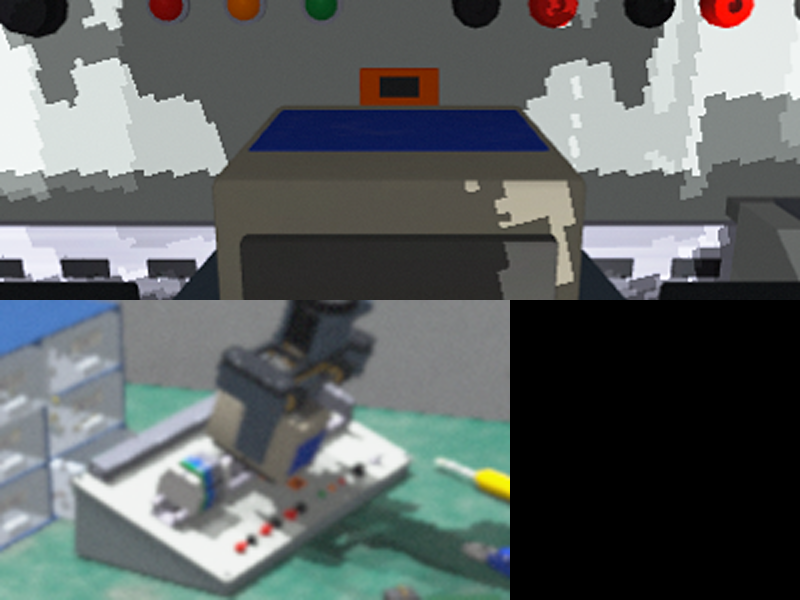

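The contactor's features sit at the same pixels in hand as before: front edge row 240, latch rows 184–203. So it hasn't turned in the grip and lies flat. Next is a gentle tug to confirm the latch holds.

>>> send_rows:
  targets: "0.001 0 -0.003 0 1 0 40;0.001 0 -0.004 0 2 0 40;0.001 0 -0.005 0 3 0 40;0.001 0 -0.006 0 3 0 40;0.001 0 -0.006 0 3 0 40"

```text
time_s: 12.28
ee_pos: [570.3, -235.6, 80.8]
ee_rot: [-180.0, 17.7, 166.2]
force: [14.1, -3.4, -13.6]
gripper_width: 60.1
gripper_force: 30.0
```

```bash
python3 -c "
from plan import *
where();print(env.state()['torque'])"
```

```text
t 12.2833 claw in rail [ 14.5 -87.9  -0.4] tilt 2.31 rot [-0.08  2.31 -0.12] F rail [  8.9   0.  -17.8] w 60.1
[-0.59375266 -1.97984089  0.05611408]
```

>>> send_rows:
  targets: "-0.001 0 0.002 0 -1.5 0 40;-0.002 0 0.005 0 -3 0 40;-0.002 0 0.0055 0 -3 0 40;-0.002 0 0.0055 0 -3 0 40"

```text
time_s: 12.62
ee_pos: [570.8, -235.5, 79.3]
ee_rot: [-180.0, 20.6, 166.2]
force: [-6.9, 1.4, 18.1]
gripper_width: 59.7
gripper_force: 30.0
```

```bash
python3 -c "
from plan import *
where()"
```

```text
t 12.6167 claw in rail [ 15.2 -87.7  -0.9] tilt -0.53 rot [-0.04 -0.53 -0.09] F rail [-0.4 -0.3 19.4] w 59.7
```

>>> send_rows:
  targets: "0 0 -0.001 0 0 0 45;0 0 -0.0015 0 0 0 70;0 0 -0.0015 0 0 0 100;0 0 -0.0015 0 0 0 100;0 0 -0.0015 0 0 0 100;0 0 -0.0015 0 0 0 100"

```text
time_s: 13.12
ee_pos: [569.3, -234.7, 77.4]
ee_rot: [179.9, 20.3, 166.2]
force: [-0.9, -0.3, -0.8]
gripper_width: 87.4
gripper_force: 0.0
```

```bash
python3 -c "
from plan import *
where()"
```

```text
t 13.1167 claw in rail [ 13.  -87.2  -2.3] tilt -0.24 rot [ 0.02 -0.24 -0.11] F rail [-1.1 -0.5 -0.4] w 87.4
```

>>> send_rows:
  targets: "0 0 -0.02 0 0 0 100;0 0 -0.05 0 0 0 100;0 0 -0.08 0 0 0 100;0 0 -0.095 0 0 0 60;-0.001 -0.025 -0.095 0 0 0 30;-0.002 -0.05 -0.095 -2 0 0 0;-0.004 -0.062 -0.095 -4 0 0 0;-0.004 -0.062 -0.095 -4 0 0 0;-0.004 -0.062 -0.095 -4 0 0 0;-0.004 -0.062 -0.095 -4 0 0 0;-0.004 -0.062 -0.095 -4 0 0 0"
  grip_force: 20

```text
time_s: 14.03
ee_pos: [526.4, -287.1, 168.2]
ee_rot: [175.9, 20.3, 166.3]
force: [-0.2, 0.3, 0.1]
gripper_width: 41.2
gripper_force: 0.0
```

```bash
cat >> plan.py <<'E'
def tcp():
    s=env.state();R=RR(P["yaw"]);print("t",s["time_s"],"TCP rail",(R.T@(s["ee_pos"]-P["o"])).round(1),"z axis",(R.T@rot(s["ee_rot"])[:,2]).round(3),"F rail",(R.T@s["force"]).round(1),"w",round(s["gripper_width"],1))
E
python3 - <<'E'
from plan import *
tcp();g=grab("wrist","6");cv2.imwrite("pics/w6.png",g["image"])
E
```

```text
t 14.0333 TCP rail [  -6.2 -148.2  109.6] z axis [ 0.005  0.07  -0.998] F rail [-0.2  0.3  0.2] w 41.2
```

View pics/w6.png

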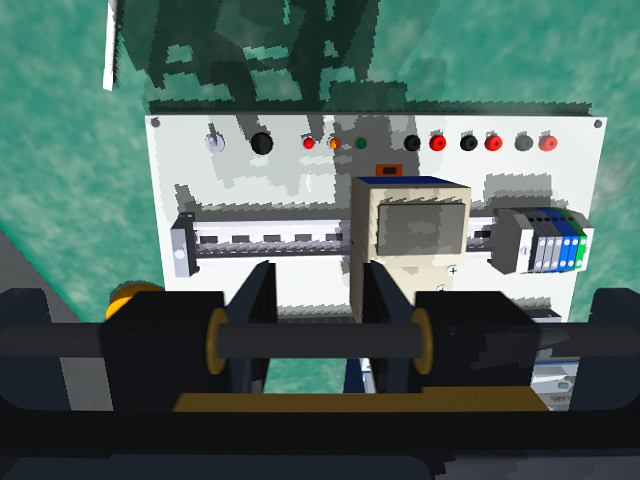

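The contactor now sits on the rail, with the gap to the clamp visible at about (480,235). I'll close the fingers fully and descend on its right side.

>>> send_rows:
  targets: "0 -0.004 0 0 0 0 0;0 -0.006 0.01 0 0 0 0;0 -0.006 0.02 0 0 0 0;0 -0.006 0.025 0 0 0 0;0 -0.006 0.03 0 0 0 0;0 -0.006 0.035 0 0 0 0;0 -0.006 0.055 0 0 0 0;0 -0.006 0.075 0 0 0 0;0 -0.006 0.09 0 0 0 0;0 -0.006 0.098 0 0 0 0;0 -0.006 0.098 0 0 0 0;0 -0.006 0.098 0 0 0 0"

```text
time_s: 15.08
ee_pos: [560.1, -295.5, 76.4]
ee_rot: [176.0, 20.4, 166.2]
force: [0.5, 0.1, 0.6]
gripper_width: 0.2
gripper_force: 0.0
```

```bash
python3 -c "
from plan import *
tcp()"
```

```text
t 15.0833 TCP rail [  -5.1 -148.5   11.5] z axis [ 0.006  0.07  -0.998] F rail [0.7 0.2 0.3] w 0.2
```

>>> send_rows:
  targets: "0 0.004 0.0003 0 0 0 0;0 0.008 0.0006 0 0 0 0;0 0.012 0.0008 0 0 0 0;0 0.016 0.001 0 0 0 0;0 0.02 0.0014 0 0 0 0;0 0.024 0.0017 0 0 0 0;0 0.028 0.002 0 0 0 0;0 0.032 0.0022 0 0 0 0;0 0.036 0.0025 0 0 0 0;0 0.04 0.0028 0 0 0 0"

```text
time_s: 15.92
ee_pos: [569.8, -256.4, 76.9]
ee_rot: [176.0, 20.4, 166.2]
force: [-1.3, -2.8, 2.1]
gripper_width: 0.5
gripper_force: 1.1
```

```bash
python3 -c "
from plan import *
tcp()"
```

```text
t 15.9167 TCP rail [  -4.8 -108.2   11.8] z axis [ 0.007  0.069 -0.998] F rail [ 0.2 -3.   2.2] w 0.5
```

>>> send_rows:
  targets: "0 0.004 0.0003 0 0 0 0;0 0.008 0.0006 0 0 0 0;0 0.012 0.0008 0 0 0 0;0 0.015 0.001 0 0 0 0;0 0.018 0.0013 0 0 0 0;0 0.021 0.0015 0 0 0 0;0 0.024 0.0017 0 0 0 0"

```text
time_s: 16.5
ee_pos: [575.4, -233.0, 76.6]
ee_rot: [176.0, 20.4, 166.2]
force: [-0.7, -1.9, 1.6]
gripper_width: 0.4
gripper_force: 1.0
```

```bash
python3 -c "
from plan import *
tcp()"
```

```text
t 16.5 TCP rail [ -5.  -84.1  11.7] z axis [ 0.006  0.07  -0.998] F rail [ 0.3 -2.   1.6] w 0.4
```

Sliding at 2–3 N. About 11 mm should remain, so I'll slow down.

>>> send_rows:
  targets: "0 0.0015 0.0001 0 0 0 0;0 0.003 0.0002 0 0 0 0;0 0.0045 0.0003 0 0 0 0;0 0.006 0.0004 0 0 0 0;0 0.0075 0.0005 0 0 0 0"

```text
time_s: 16.92
ee_pos: [577.1, -225.9, 76.7]
ee_rot: [176.0, 20.4, 166.2]
force: [-0.7, -1.5, 1.7]
gripper_width: 0.6
gripper_force: 1.0
```

```bash
python3 -c "
from plan import *
tcp()"
```

```text
t 16.9167 TCP rail [ -4.9 -76.7  11.7] z axis [ 0.006  0.07  -0.998] F rail [ 0.3 -1.6  1.7] w 0.6
```

>>> send_rows:
  targets: "0 0.001 0.0001 0 0 0 0;0 0.002 0.0001 0 0 0 0;0 0.003 0.0002 0 0 0 0;0 0.003 0.0002 0 0 0 0"

```text
time_s: 17.25
ee_pos: [577.8, -222.8, 76.6]
ee_rot: [176.0, 20.4, 166.2]
force: [-1.7, -1.7, 0.8]
gripper_width: 0.8
gripper_force: 0.7
```

```bash
python3 -c "
from plan import *
tcp()"
```

```text
t 17.25 TCP rail [ -5.  -73.6  11.7] z axis [ 0.006  0.07  -0.998] F rail [-0.9 -2.1  1.2] w 0.8
```

>>> send_rows:
  targets: "0 0.001 0.0001 0 0 0 0;0 0.002 0.0001 0 0 0 0;0 0.003 0.0002 0 0 0 0;0 0.003 0.0002 0 0 0 0"

```text
time_s: 17.58
ee_pos: [578.6, -219.9, 76.7]
ee_rot: [176.0, 20.4, 166.2]
force: [-0.1, -1.4, 0.5]
gripper_width: 0.2
gripper_force: 0.8
```

```bash
python3 -c "
from plan import *
tcp()"
```

```text
t 17.5833 TCP rail [ -5.  -70.6  11.7] z axis [ 0.006  0.07  -0.998] F rail [ 0.4 -1.4  0.4] w 0.2
```

>>> send_rows:
  targets: "0 0.001 0.0001 0 0 0 0;0 0.002 0.0001 0 0 0 0;0 0.002 0.0001 0 0 0 0"

```text
time_s: 17.83
ee_pos: [579.0, -218.0, 76.7]
ee_rot: [176.0, 20.4, 166.2]
force: [-1.8, -1.8, 1.0]
gripper_width: 0.4
gripper_force: 0.8
```

```bash
python3 -c "
from plan import *
tcp()"
```

```text
t 17.8333 TCP rail [ -4.9 -68.6  11.7] z axis [ 0.006  0.07  -0.998] F rail [-0.9 -2.2  1.4] w 0.4
```

>>> send_rows:
  targets: "0 0.001 0.0001 0 0 0 0;0 0.002 0.0001 0 0 0 0;0 0.003 0.0002 0 0 0 0;0 0.003 0.0002 0 0 0 0"

```text
time_s: 18.17
ee_pos: [579.3, -217.4, 77.1]
ee_rot: [176.2, 20.5, 166.3]
force: [-6.2, -10.3, 2.0]
gripper_width: 0.2
gripper_force: 6.0
```

>>> send_rows:
  targets: "0 0.001 0.0001 0 0 0 0;0 0.002 0.0001 0 0 0 0;0 0.002 0.0001 0 0 0 0"

```text
time_s: 18.42
ee_pos: [579.3, -217.3, 77.4]
ee_rot: [176.4, 20.5, 166.4]
force: [-10.7, -18.6, 4.5]
gripper_width: 0.4
gripper_force: 10.2
```

```bash
python3 -c "
from plan import *
tcp()
g=grab('wrist','7')
cv2.imwrite('pics/w7.png',cv2.resize(g['image'][130:330,280:600],(800,500),interpolation=cv2.INTER_CUBIC))"
```

```text
t 18.4167 TCP rail [ -4.6 -67.9  12.3] z axis [ 0.008  0.064 -0.998] F rail [ -4.1 -20.6   6.3] w 0.4
```

View pics/w7.png

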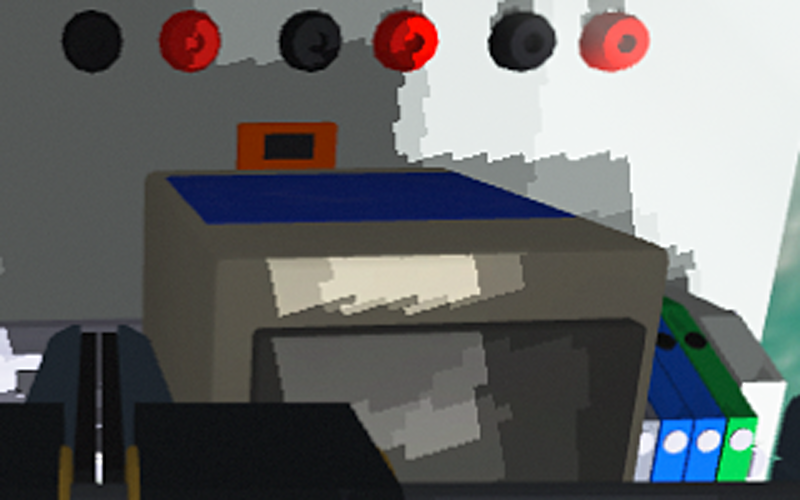

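Resistance rose to 20 N with no further motion, and the picture shows the contactor against the row, so it has reached the clamp. I'll back off to the right and retract.

>>> send_rows:
  targets: "0 -0.003 0 0 0 0 0;0 -0.008 -0.0005 0 0 0 0;0 -0.016 -0.001 0 0 0 0;0 -0.02 -0.003 0 0 0 0;0 -0.024 -0.03 0 0 0 0;0 -0.026 -0.06 0 0 0 0;0 -0.028 -0.095 0 0 0 0;0 -0.028 -0.12 0 0 0 0;0 -0.028 -0.14 0 0 0 0;0 -0.028 -0.14 0 0 0 0;0 -0.028 -0.14 0 0 0 0;0 -0.028 -0.14 0 0 0 0"

```text
time_s: 19.47
ee_pos: [524.2, -238.1, 204.7]
ee_rot: [175.9, 20.3, 166.2]
force: [-0.1, -0.2, -0.2]
gripper_width: 0.5
gripper_force: 0.0
```

Run:
```python
from plan import *
tcp();g=grab('wrist','8')
t=grab('top','8')["image"]
b=load('top0')["image"]
cv2.imwrite('pics/w8.png',np.vstack([cv2.resize(g['image'][90:290,240:640],(700,350),interpolation=cv2.INTER_CUBIC),cv2.resize(np.hstack([b[150:300,180:300],t[150:300,180:300]]),(700,250))[:,:,:]]))
R=RR(P["yaw"]);o=np.array(P["o"])
print("clamp top-corners predicted",proj(g,[o+R@[x,0,34] for x in(-16,31)]).round(1))
C=lambda y:proj(g,[o+R@[x,y,78] for x in(-51,0)]).round(1).tolist();print("contactor top left edge if against",C(0),C(-3))
```

```text
t 19.4667 TCP rail [  -6.7 -101.2  148.6] z axis [ 0.004  0.07  -0.998] F rail [-0.1 -0.2 -0.2] w 0.5
clamp top-corners predicted [[437.4 218.8]
 [432.6 274. ]]
contactor top left edge if against [[466.5, 182.3], [458.9, 255.6]] [[462.1, 182.4], [454.7, 255.8]]
```

View pics/w8.png

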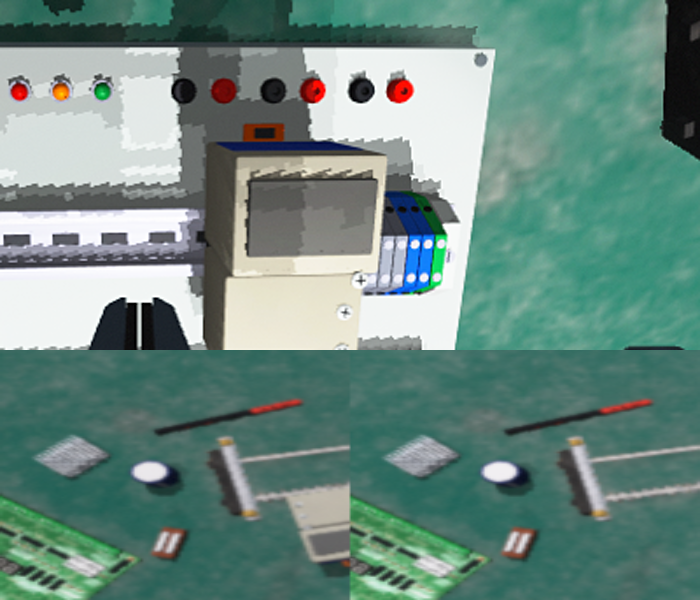

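```bash
python3 -c "
from workcell import env
print(env.job_done())"
```

```text
the job is handed in; nothing more can be done
None
```

The contactor is latched flat on the DIN rail and rests against the end clamp, handed in at about 19.5 s of the 58 s allowed. The latch held against a 14 N tug, the push onto the clamp peaked at about 20 N, and the bystanders had not moved in the before/after top view. No verdict was returned.

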